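# Lock the filter cap of a facial suction unit

### The arm

A 7-joint arm with a two-finger parallel gripper is mounted at the origin on the work surface. World frame = base frame: x ahead of the robot, y to its left, z up, the work surface at z = 0. Lengths are in m, angles in rad, forces in N, time in s.
With the tool pointing down it reaches from about 0.4 to 0.75 m from the base axis. Payload 19.5 kg.
Tool frame: the origin (TCP) lies midway between the tips of the shut fingers; the grasp point (between the pads) lies arm.tcp_to_grasp behind it (arm.tcp_to_grasp is the distance from the TCP to the grasp point, in m); y points along the fingers, z is the direction in which the jaws open and shut, and the axes are right-handed (so a half turn about y gives the same grasp; the last joint's range is limited). The gripper opens to 85 mm and grips with 20 to 120 N. Pads are 22 mm wide; open, the fingers measure 114 mm over their backs; the gripper's body (76 mm by 85 mm) begins 54 mm behind the grasp point. The pads swing forward as they close: fully open they stand 13 mm farther back than shut.
Start: joints at [1.082, 0.707, -0.028, 1.485, 0.022, 0.951, -0.075], TCP at [0.248, -0.519, 0.231] pointing down, gripper open.
Joint ranges: [-2.71, 2.71], [-0.32, 2.16], [-1.57, 1.52], [0, 2.45], [-1.46, 4.6], [0, 2.02], [-2.83, 2.83]. Speed limits (rad/s): [1.89, 1.89, 2.57, 2.57, 3.01, 3.01, 3.01].

### API

Orientations are given as [roll, pitch, yaw] about the fixed x, y, z axes, in that order (R = Rz(yaw) Ry(pitch) Rx(roll)).
In Python, from rig import get_obs, optics, arm, finder gives the robot as it stands.
- The arm moves only by the tool apply_moves, never from a script. Its argument "moves" is a list that holds one entry, the list of rows, each a list of 5 numbers: the gripper's target within -1 to 1 (fully open at 1, half-way at 0, shut at -1), then the shift along the tool's x, y, z in units of 0.15 m (1.0 is 0.15 m), then the turn about the tool's y in units of 180 degrees (1.0 is 180 degrees). A call has 1 to 8 rows; each row is the pose to reach, as a shift and turn from the pose measured when the call began, along the tool's axes at that moment, turning the shorter way round; what a row does not reach only later rows make up. A row lasts 1/12 s, in which the tool goes at most 41.7 mm and 7.16 degrees, less where a joint would pass 70% of its speed; a pose out of reach is approached as far as the arm can. A call with a number of a shift or a turn outside -1 to 1 is refused whole. A call with a gripper value outside its range is refused whole. The fingers move at their own pace and stop on an object; "squeeze" is the grip in N (left out, the last holds). Time passes only in rows, so rows that repeat a pose let the fingers close. It gives the time, the measured TCP pose, the force and the opening at its end, in the units of the state.
- get_obs(): the state, without advancing time (a new reading comes with each control period).
- optics.get_image(name): name is "side" or "top" or "wrist"; returns the picture (400x640x3 uint8, red, green, blue); there is no depth.
- optics.camera_model(name): a dict with "intrinsics" (3x3 intrinsics, pixels), "view" (4x4, takes a point from world to camera coordinates); the wrist camera has in their place "hand_eye" (4x4, takes a point from camera to tool coordinates, whose origin is the TCP and whose axes are the tool frame's). Camera axes: x right, y up, looking along -z (the intrinsics and any distortion apply to the point x, -y, -z); pixel columns grow to the right and rows downward; lengths in m; the calibration is good to about 2 mm. A picture is of the moment at which its call begins: read the wrist's pose just before it. camera_model takes no time and is no camera call.
- arm.finish_job(): hands the job in, once; it reports no verdict.
Trained networks look in the newest picture that a camera, given by its name, has taken for a name from the list of things; names that differ only in an ending like _2 or _b are one class to them, and where a whole thing is asked for, a point or a joint stands for the part that bears it (a point fixed in the world has none). Each returns a list of dicts, best first, with "conf" (0 to 1); they miss things now and then, are a little off and sometimes report something else, mostly with a low value. They report only what shows in the picture. A call takes as long as a camera call. They do not tell look-alikes from the thing itself.
- finder.trace(name, camera): "mask" (400x640 bool, what is visible of it).
- finder.landmark_of(name, camera): "position" ([x, y, z] in m, in world coordinates, good to about 4 mm: a listed point, or the origin of a listed thing).
The state is a dict: "clock": time; "joint_positions": joint angles; "qd": joint speeds; "joint_torque": joint torques, N m; "position": TCP position; "ee_rot": TCP orientation; "wrist_force": force on the tool from outside, world axes, zero at the start; "torque": the same for the moment, N m; "finger_gap": finger opening in m.
Only numpy, scipy, OpenCV 4.12 (cv2) and the standard library are available. Lean on these libraries where they do the work, as an engineer would, in place of code of your own. Each camera call takes 0.05 s, during which the arm holds its last target. There are 200 camera calls.

### The job

The filter cap on the suction unit, the one with the straight slot, has been left loose. Take the flat-bladed driver from its stand, seat the blade in the slot and, keeping it seated, turn the cap clockwise (seen from above) fully home to its stop; then stand the driver upright in its own stand again and let go. Turn the cap with the driver, not with the fingers, and leave the ribbed cap and the ball-ended probe as they are.

Things in the scene. Friction and masses are not known exactly. Their poses are not given: they have to be found in the camera images.
- driver_grip (a point): Flat driver, 116 mm tall, standing blade down in its stand. Handle: upright white bar 28 (x) by 20 (y) mm, 80 mm tall; this point is on its axis, 31 mm below its top, 85 mm above the blade's end. Under the handle a steel collar 40 mm across, 6 mm thick (underside 30 mm above the blade's end) rests on the stand. x along the blade's width, y across its thickness, z up.
- driver_tip (a point): Middle of the driver blade's lower end. The steel blade is 22 mm wide (x), 5 mm thick (y; 4 mm over the last 6 mm) and projects 30 mm below the collar. Same axes as driver_grip.
- stand_hole (a point): Top centre of the hole in the driver's stand, a fixed white block 90 (x) by 60 (y) mm, 45 mm tall. The upright hole is 30 mm (x) by 13 mm (y) and goes through; the driver stands in it with its collar on the block's top and the blade's end 30 mm below this point. A like block with a round hole holds the probe.
- filter_slot (a point): Filter cap: aluminium disc 52 mm across with a straight slot, on top of the white suction unit. This point: cap's top (87 mm high), on its turning axis, mid-slot. Slot along x, 32 mm long; its sides slope in from 15 mm (y) at the mouth to 7 mm at 5 mm depth, then run straight to the floor 10 mm below this point. z up. Turns with the cap. The other cap has a raised rib and no slot.
- filter_cap (a joint): Angle of the filter cap, rad: grows clockwise from above to a hard stop at 1.40 (home); starts at 0 to 0.35. At the stop the slot points at two small black marks on the grey ring round the cap. Friction about 0.12 N m; stays where left. The blade has some 0.1 to 0.15 rad of play in the slot.
- drain_cap (a joint): Angle of the ribbed cap beside the filter cap, rad; to be left as it is.
- probe_mid (a point): Bystander: round white probe with a steel ball on top, 115 mm tall, 22 mm across, upright in its own stand; this point is 50 mm above its foot.
There are look-alikes about, which are no part of the job. What is shaped like the part that bears driver_grip but purple is not meant.

How it is judged:
By the outcome, as a careful person would: the job done as asked, in the order asked, and still so for the second after the job is handed in, with the robot touching nothing.
It also fails if it takes over 56 s, if anything falls off the work surface, if the arm or the gripper's body presses on something with over 40 N, if the wrist force passes 120 N, or if a joint passes its speed limit or range.

## Working session

There is one attempt and no reset: what is moved stays moved. The work goes in short steps, Python scripts to look and compute and a tool call to move; the robot and the scene stay as the last step left them, time stands still between calls to the robot, and variables do not carry over. Pictures are saved under pics/ and viewed, about 8 in all and at most 12, crops included, and the job is handed in when it is done.

Besides the shell and the picture viewer there is one more tool, called after "Call:" as name(argument=value, ...) on one line, values as JSON. apply_moves: Moves the arm, as the interface text tells. Its arguments: {"type":"object","properties":{"moves":{"type":"array","items":{"type":"array","items":{"type":"array","items":{"type":"number"}}}},"squeeze":{"type":"number"}},"required":["moves"]}

```bash
ls; mkdir -p pics; cat > look.py <<'E'
import cv2,numpy as np
from rig import get_obs,optics,arm,finder
def save(cam,fn):
    im=optics.get_image(cam); cv2.imwrite('pics/'+fn,im[:,:,::-1]); return im
E
python3 - <<'E'
from look import *
np.set_printoptions(precision=4,suppress=True)
o=get_obs(); print({k:np.round(v,4) for k,v in o.items()}, arm.tcp_to_grasp)
a=save('top','top0.png')
for n in ['driver_grip','driver_tip','stand_hole','filter_slot','probe_mid']:
    for d in finder.landmark_of(n,'top')[:4]: print('top',n,np.round(d['position'],4),round(d['conf'],2))
b=save('side','side0.png')
for n in ['driver_grip','stand_hole','filter_slot','probe_mid']:
    for d in finder.landmark_of(n,'side')[:4]: print('side',n,np.round(d['position'],4),round(d['conf'],2))
for c in ['top','side','wrist']: print(c,optics.camera_model(c))
E
```

```text
pics
{'clock': np.float64(0.0), 'joint_positions': array([ 1.0823,  0.7071, -0.0276,  1.485 ,  0.022 ,  0.9509, -0.0755]), 'qd': array([-0.0006, -0.0024,  0.0006,  0.0006,  0.0001,  0.0002, -0.0022]), 'joint_torque': array([  0.0021, -88.3228,   1.2355, -23.6179,   0.017 ,   0.0065,
         0.    ]), 'position': array([ 0.2483, -0.5183,  0.2308]), 'ee_rot': array([-1.5719, -0.0001, -2.6948]), 'wrist_force': array([ 0.184 , -0.6866, -0.2773]), 'torque': array([ 0.0018, -0.0548, -0.0418]), 'finger_gap': np.float64(0.0853)} 0.0187
top driver_grip [0.6181 0.1438 0.0958] 0.95
top driver_grip [0.6335 0.2459 0.0818] 0.86
top driver_grip [0.5497 0.0574 0.0833] 0.65
top driver_tip [ 0.6353  0.2502 -0.0046] 0.78
top stand_hole [0.6186 0.1438 0.045 ] 0.73
top stand_hole [ 0.6064 -0.2133  0.0847] 0.28
top filter_slot [ 0.6053 -0.2137  0.0845] 0.57
top probe_mid [0.4936 0.182  0.061 ] 0.65
side driver_grip [0.6206 0.1461 0.0986] 0.97
side driver_grip [0.6323 0.248  0.0835] 0.69
side driver_grip [0.5484 0.0591 0.0796] 0.59
side stand_hole [0.6206 0.1427 0.0428] 0.89
side filter_slot [ 0.6037 -0.2
[... 351 characters left out ...]
0.    ,  0.    ,  0.    ,  1.    ]])}
side {'intrinsics': array([[445.4329,   0.    , 315.9819],
       [  0.    , 445.4329, 204.2073],
       [  0.    ,   0.    ,   1.    ]]), 'view': array([[ 0.977 , -0.2119,  0.0244, -0.5204],
       [ 0.1009,  0.5598,  0.8225, -0.1318],
       [-0.1879, -0.8011,  0.5683, -0.7032],
       [ 0.    ,  0.    ,  0.    ,  1.    ]])}
wrist {'intrinsics': array([[310.392 ,   0.    , 320.6506],
       [  0.    , 310.392 , 193.6746],
       [  0.    ,   0.    ,   1.    ]]), 'hand_eye': array([[ 0.    , -0.9491, -0.3149, -0.0823],
       [ 0.0013,  0.3149, -0.9491, -0.1432],
       [ 1.    , -0.0004,  0.0012, -0.0006],
       [ 0.    ,  0.    ,  0.    ,  1.    ]])}
```

View pics/top0.png

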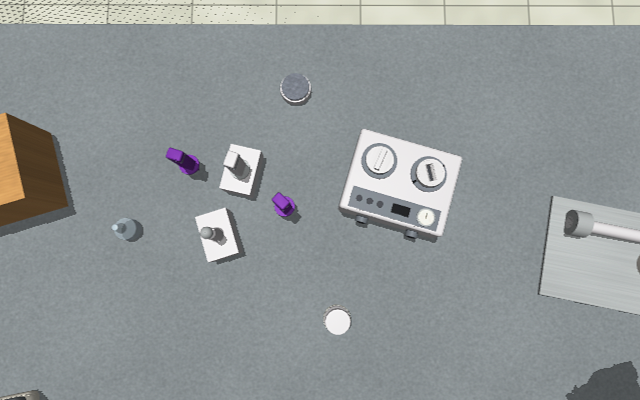

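View pics/side0.png

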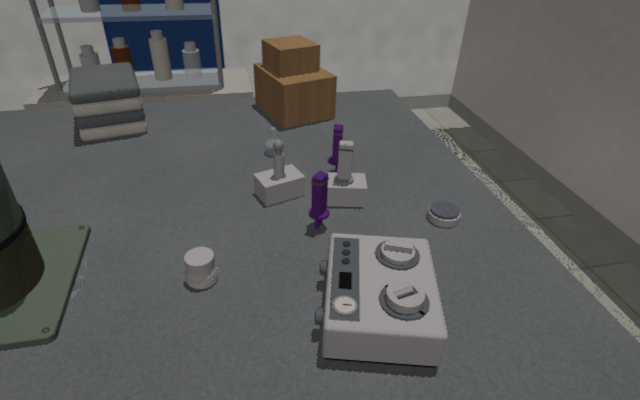

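The candidates for the driver in the top picture are white in the stand (236,162), purple (183,160) and purple (284,205). White in the stand is the one meant. For the cap, it is either (380,160) or (431,172). A close crop will tell.

```bash
python3 - <<'E'
import cv2,numpy as np
t=cv2.imread('pics/top0.png'); s=cv2.imread('pics/side0.png')
r=lambda i,k:cv2.resize(i,None,fx=k,fy=k,interpolation=cv2.INTER_CUBIC)
A=r(t[130:210,345:465],3.3); B=r(t[135:215,190:310],3.3); C=r(s[225:330,320:450],3.05);D=r(s[120:225,270:400],3.05)
h=min(A.shape[1],C.shape[1])
g=np.vstack([np.hstack([A[:260,:h],B[:260,:h]]),np.hstack([C[:,:h],D[:,:h]])])
print(g.shape); cv2.imwrite('pics/crop1.png',g[:600,:800])
E
```

```text
(580, 792, 3)
```

View pics/crop1.png

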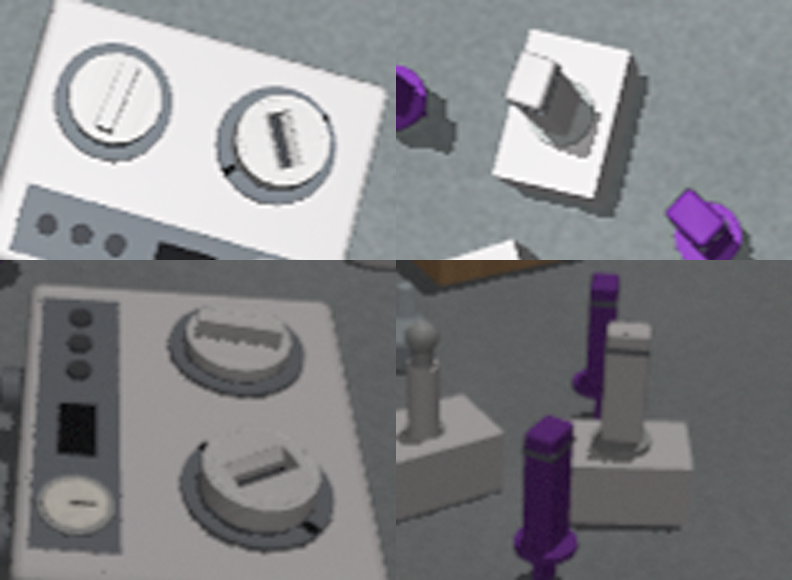

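The slotted cap is the one at top (431,172), beside two black marks. The cap at (380,160) is ribbed. The white driver is in its stand at (236,162). I'll approach over the cap first and measure with the wrist camera on the way.

Call:
apply_moves(moves=[[[1, -1, -0.1, -0.27, 0], [1, -1, -0.1, -0.27, 0], [1, -1, -0.1, -0.27, 0], [1, -1, -0.1, -0.27, 0]]])

```text
clock: 0.88
position: [0.3687, -0.4147, 0.2466]
ee_rot: [-1.571, 0.001, -2.693]
wrist_force: [1.0, 0.1, 0.4]
finger_gap: 0.0856
```

Call:
apply_moves(moves=[[[1, -1, -0.1, -0.27, -0.04], [1, -1, -0.1, -0.27, -0.08], [1, -1, -0.1, -0.27, -0.12], [1, -1, -0.1, -0.27, -0.16], [1, -1, -0.1, -0.27, -0.2], [1, -1, -0.1, -0.27, -0.2]]])

```text
clock: 1.38
position: [0.4875, -0.3117, 0.2618]
ee_rot: [-1.57, 0.002, -2.055]
wrist_force: [-0.3, -0.4, -0.7]
finger_gap: 0.0854
```

```bash
cat >> look.py <<'E'
np.set_printoptions(precision=4,suppress=True)
def goto(p,phi=None,n=None):
    """shift (units) and turn (units) from now to TCP p, jaw dir phi (deg)"""
    from scipy.spatial.transform import Rotation as R
    o=get_obs(); Rm=R.from_euler('xyz',o['ee_rot']).as_matrix()
    ph=np.degrees(np.arctan2(Rm[1,2],Rm[0,2]))
    t=0 if phi is None else -((phi-ph+180)%360-180)/180
    print('t %.2f pos'%o['clock'],o['position'],'phi %.2f'%ph,'rot',o['ee_rot'],'gap %.4f'%o['finger_gap'],'q',o['joint_positions'],'F',o['wrist_force'],'T',o['torque'])
    print('shift',(Rm.T@(np.array(p)-o['position']))/0.15,'turn %.4f'%t)
E
python3 -c "
from look import *
goto([0.6,-0.214,0.25],-25)"
```

```text
t 1.38 pos [ 0.4875 -0.3117  0.2618] phi -27.73 rot [-1.57    0.0017 -2.0548] gap 0.0854 q [ 0.6013  0.6822 -0.1748  1.4195  0.1248  1.0499 -0.0811] F [-0.3317 -0.3856 -0.7463] T [-0.0617  0.0799  0.0529]
shift [-0.9253  0.0804  0.3609] turn -0.0152
```

Call:
apply_moves(moves=[[[1, -0.92, 0.0, 0.36, 0], [1, -0.92, 0.0, 0.36, 0], [1, -0.92, 0.0, 0.36, 0], [1, -0.92, 0.0, 0.36, 0], [1, -0.92, 0.0, 0.36, 0], [1, -0.92, 0.0, 0.36, 0]]])

```text
clock: 1.88
position: [0.5996, -0.2143, 0.2615]
ee_rot: [-1.571, 0.001, -2.057]
wrist_force: [-0.5, -1.6, 0.1]
finger_gap: 0.0855
```

```bash
python3 - <<'E'
from look import *
goto([0.6,-0.214,0.26])
save('wrist','w1.png')
goto([0.6,-0.214,0.26])
for d in finder.landmark_of('filter_slot','wrist')[:3]: print(d)
for d in finder.landmark_of('filter_cap','wrist')[:3]: print(d)
for d in finder.trace('filter_cap','wrist')[:3]:
    m=d['mask'].astype(np.uint8); ys,xs=np.nonzero(m); print(d['conf'],xs.mean(),ys.mean(),xs.min(),xs.max(),ys.min(),ys.max())
E
```

```text
t 1.88 pos [ 0.5996 -0.2143  0.2615] phi -27.87 rot [-1.5707  0.0013 -2.0572] gap 0.0855 q [ 0.3579  0.7855 -0.1522  1.1766  0.1145  1.1872 -0.2795] F [-0.4882 -1.6416  0.0822] T [-0.0235  0.0072 -0.0735]
shift [-0.0033  0.0101  0.0013] turn 0.0000
t 1.93 pos [ 0.5989 -0.2156  0.2618] phi -27.93 rot [-1.5704  0.0007 -2.0582] gap 0.0852 q [ 0.3596  0.7847 -0.1518  1.1774  0.1148  1.1871 -0.2787] F [-0.1084 -1.3096 -0.7954] T [ 0.033  -0.0044 -0.0265]
shift [-0.0126  0.0119  0.0014] turn 0.0000
{'position': [0.6077, -0.2142, 0.0855], 'conf': 0.7}Traceback (most recent call last):
  File "<stdin>", line 6, in <module>
ValueError: it knows: driver_grip, driver_tip, filter_slot, probe_mid, stand_hole
```

View pics/w1.png

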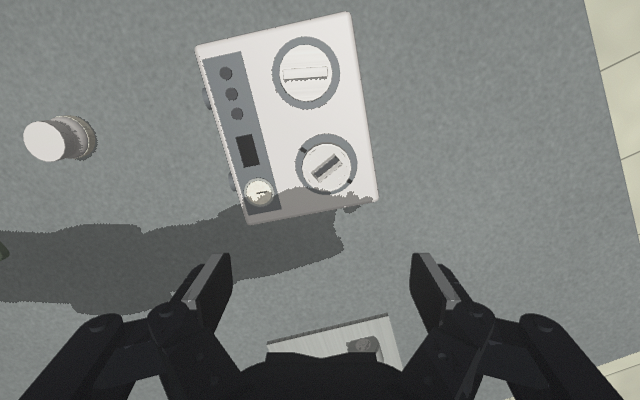

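```bash
cat >> look.py <<'E'
def M(cam,o=None):
    """3x4 projection world->pixel"""
    from scipy.spatial.transform import Rotation as R
    m=optics.camera_model(cam)
    if cam=='wrist':
        T=np.eye(4);T[:3,:3]=R.from_euler('xyz',o['ee_rot']).as_matrix();T[:3,3]=o['position']
        V=np.linalg.inv(T@np.array(m['hand_eye']))
    else: V=np.array(m['view'])
    return np.array(m['intrinsics'])@np.diag([1,-1,-1])@V[:3], m
def rect(im,P,c,z,half,px):
    """top-down view (up=+x, left=+y) of plane z round c"""
    k=px/(2*half)
    W=np.array([[0,-1/k,c[0]+half],[-1/k,0,c[1]+half],[0,0,z],[0,0,1]])
    return cv2.warpPerspective(im,np.linalg.inv(P@W),(px,px),flags=cv2.INTER_CUBIC)
E
python3 - <<'E'
from look import *
print({k:v for k,v in optics.camera_model('wrist').items() if k not in('intrinsics','hand_eye')})
o=get_obs(); w=save('wrist','w2.png'); c=(0.605,-0.214)
A=rect(w,M('wrist',o)[0],c,0.087,0.05,400); t=cv2.imread('pics/top0.png')[:,:,::-1]
B=rect(t,M('top')[0],c,0.087,0.05,400)
g=np.hstack([A,B]).copy()
for x in (200,600): cv2.drawMarker(g,(x,200),(255,0,0),0,12)
cv2.imwrite('pics/r1.png',g[:,:,::-1]); print(o['position'])
E
```

```text
{}
[ 0.5986 -0.2161  0.262 ]
```

View pics/r1.png

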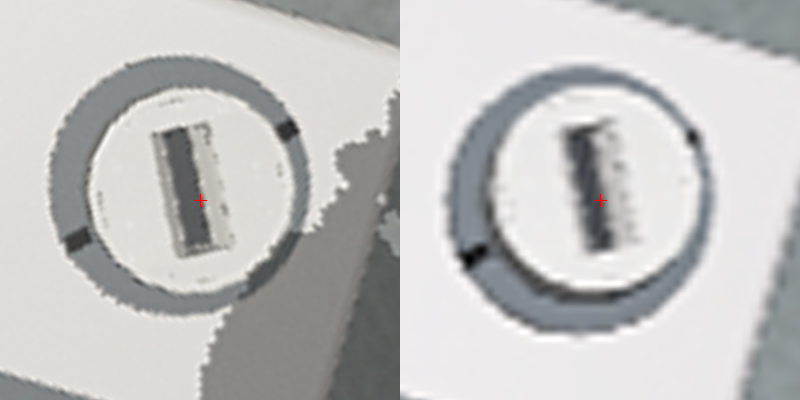

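Call:
apply_moves(moves=[[[1, -0.95, 0, -0.4, 0], [1, -0.95, 0, -0.4, 0], [1, -0.95, 0, -0.4, 0], [1, -0.95, 0, -0.4, 0], [1, -0.95, 0, -0.4, 0]]])

```text
clock: 2.45
position: [0.6124, -0.0565, 0.2627]
ee_rot: [-1.571, 0.004, -2.054]
wrist_force: [0.6, -0.3, 0.5]
finger_gap: 0.0854
```

```bash
python3 -c "
from look import *
goto([0.619,0.07,0.25],-15); goto([0.619,0.145,0.25],-15)"
```

```text
t 2.45 pos [ 0.6124 -0.0565  0.2627] phi -27.69 rot [-1.5709  0.0039 -2.054 ] gap 0.0854 q [ 0.1051  0.7431 -0.1402  1.2718  0.1008  1.1319 -0.5245] F [ 0.5805 -0.3383  0.5291] T [-0.0009 -0.0172 -0.029 ]
shift [-0.7665  0.0878 -0.3529] turn -0.0705
t 2.45 pos [ 0.6124 -0.0565  0.2627] phi -27.69 rot [-1.5709  0.0039 -2.054 ] gap 0.0854 q [ 0.1051  0.7431 -0.1402  1.2718  0.1008  1.1319 -0.5245] F [ 0.5805 -0.3383  0.5291] T [-0.0009 -0.0172 -0.029 ]
shift [-1.2093  0.0895 -0.5852] turn -0.0705
```

Call:
apply_moves(moves=[[[1, -1, 0.0, -0.48, -0.035], [1, -1, 0.0, -0.48, -0.07], [1, -1, 0.0, -0.48, -0.07], [1, -1, 0.0, -0.48, -0.07], [1, -1, 0.0, -0.48, -0.07]]])

```text
clock: 2.87
position: [0.6175, 0.1166, 0.2634]
ee_rot: [-1.571, 0.007, -1.829]
wrist_force: [0.1, 1.9, -0.1]
finger_gap: 0.0855
```

Call:
apply_moves(moves=[[[1, -0.22, 0.0, -0.06, 0], [1, -0.22, 0.0, -0.06, 0], [1, -0.22, 0.0, -0.06, 0]]])

```text
clock: 3.12
position: [0.6169, 0.1514, 0.2637]
ee_rot: [-1.572, 0.008, -1.829]
wrist_force: [-0.2, -1.0, 0.2]
finger_gap: 0.0854
```

```bash
python3 - <<'E'
from look import *
goto([0.619,0.145,0.25],-15)
o=get_obs(); w=save('wrist','w3.png')
for n in ['driver_grip','stand_hole']:
    for d in finder.landmark_of(n,'wrist')[:3]: print(n,d)
c=(0.619,0.145); t=cv2.imread('pics/top0.png')[:,:,::-1]
P=M('wrist',o)[0]
A=rect(w,P,c,0.045,0.06,400)
B=rect(w,P,c,0.131,0.06,400)
g=np.hstack([A,B]).copy()
for x in (200,600): cv2.drawMarker(g,(x,200),(255,0,0),0,12)
cv2.imwrite('pics/r2.png',g[:,:,::-1])
E
```

```text
t 3.12 pos [0.6169 0.1514 0.2637] phi -14.79 rot [-1.5716  0.0076 -1.8289] gap 0.0854 q [-0.2115  0.7801 -0.1794  1.1827  0.1285  1.1861 -0.6458] F [-0.23   -0.9678  0.1778] T [-0.0304  0.0294 -0.0118]
shift [0.0384 0.0913 0.0244] turn 0.0012
driver_grip {'position': [0.5507, 0.0595, 0.0831], 'conf': 0.82}
driver_grip {'position': [0.6215, 0.1439, 0.0994], 'conf': 0.61}
driver_grip {'position': [0.6367, 0.244, 0.0816], 'conf': 0.57}
stand_hole {'position': [0.6185, 0.1453, 0.0442], 'conf': 0.62}
```

View pics/r2.png

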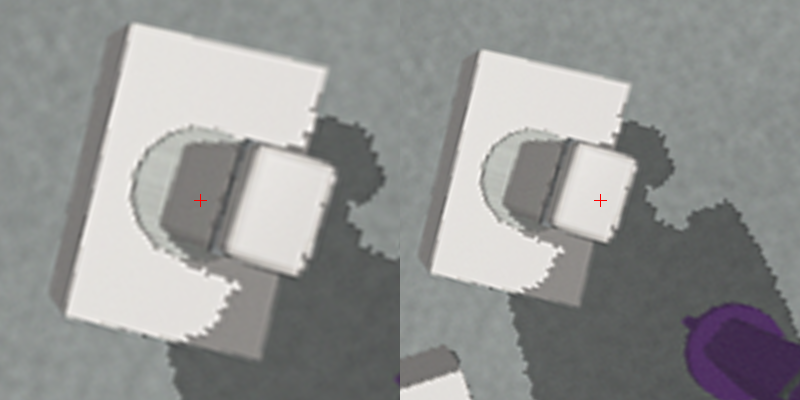

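```bash
python3 -c "
from look import *
goto([0.6205,0.1455,0.082],-14.5)"
```

```text
t 3.27 pos [0.6175 0.1489 0.2639] phi -14.96 rot [-1.571   0.0067 -1.8319] gap 0.0853 q [-0.2085  0.7798 -0.1784  1.183   0.1289  1.1861 -0.6452] F [-0.0195  0.0327  0.5084] T [-0.0085 -0.0159  0.0175]
shift [0.025  1.2123 0.0258] turn -0.0025
```

Call:
apply_moves(moves=[[[1, 0.025, 0.2, 0.026, 0], [1, 0.025, 0.45, 0.026, 0], [1, 0.025, 0.7, 0.026, 0], [1, 0.025, 0.9, 0.026, 0], [1, 0.025, 0.9, 0.026, 0]]])

```text
clock: 3.68
position: [0.6183, 0.1431, 0.1238]
ee_rot: [-1.577, 0.003, -1.834]
wrist_force: [-0.8, 0.0, -1.1]
finger_gap: 0.0854
```

```bash
python3 -c "
from look import *
goto([0.6205,0.1455,0.082],-14.5)"
```

```text
t 3.68 pos [0.6183 0.1431 0.1238] phi -15.06 rot [-1.5774  0.0025 -1.8336] gap 0.0854 q [-0.2021  0.9314 -0.1633  1.3594  0.1643  0.8682 -0.6701] F [-0.7523  0.0294 -1.1   ] T [-0.067   0.0065  0.0472]
shift [-0.0188  0.2785  0.0115] turn -0.0031
```

Call:
apply_moves(moves=[[[1, -0.019, 0.1, 0.012, 0], [1, -0.019, 0.2, 0.012, 0], [1, -0.019, 0.28, 0.012, 0], [1, -0.019, 0.28, 0.012, 0], [1, -0.019, 0.28, 0.012, 0]]])

```text
clock: 4.1
position: [0.621, 0.1451, 0.0829]
ee_rot: [-1.577, 0.003, -1.834]
wrist_force: [1.1, -0.5, 1.0]
finger_gap: 0.0852
```

```bash
python3 - <<'E'
from look import *
goto([0.6205,0.1455,0.082],-14.5)
w=save('wrist','w4.png'); s=save('side','s4.png')
g=np.vstack([np.hstack([cv2.resize(w,(400,250))]),cv2.resize(s[90:220,230:438],(400,250),interpolation=cv2.INTER_CUBIC)])
cv2.imwrite('pics/g4.png',g[:,:,::-1])
E
```

```text
t 4.10 pos [0.621  0.1451 0.0829] phi -15.10 rot [-1.5767  0.0027 -1.8343] gap 0.0852 q [-0.2079  0.9902 -0.1551  1.3748  0.1746  0.7934 -0.6805] F [ 1.0972 -0.483   0.9774] T [-0.0235  0.0159  0.0235]
shift [-0.0015  0.0057 -0.0039] turn -0.0033
```

View pics/g4.png

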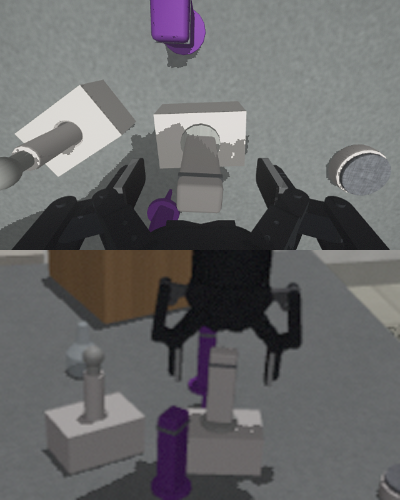

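The handle sits midway between the fingers in the wrist view (200,190), so I'll close on it.

Call:
apply_moves(moves=[[[-0.2, 0, 0, 0, 0], [-1, 0, 0, 0, 0], [-1, 0, 0, 0, 0], [-1, 0, 0, 0, 0], [-1, 0, 0, 0, 0], [-1, 0, 0, 0, 0], [-1, 0, 0, 0, 0]]], squeeze=60)

```text
clock: 4.78
position: [0.6213, 0.1454, 0.0835]
ee_rot: [-1.576, 0.003, -1.834]
wrist_force: [-2.2, -1.2, 5.7]
finger_gap: 0.0276
```

```bash
python3 - <<'E'
from look import *
goto([0.6205,0.1455,0.082],-14.5)
w=save('wrist','w5.png')
for d in finder.landmark_of('driver_grip','wrist')[:3]: print(d)
for d in finder.landmark_of('driver_tip','wrist')[:3]: print(d)
E
```

```text
t 4.78 pos [0.6213 0.1454 0.0835] phi -15.08 rot [-1.5756  0.0033 -1.834 ] gap 0.0276 q [-0.2082  0.9892 -0.1552  1.3746  0.1746  0.7933 -0.6805] F [-2.1713 -1.1804  5.7014] T [-0.1551  0.3107  0.0137]
shift [ 0.0009  0.0102 -0.0051] turn -0.0032
{'position': [0.6214, 0.1444, 0.097], 'conf': 0.95}
{'position': [0.6331, 0.2456, 0.0823], 'conf': 0.73}
```

Call:
apply_moves(moves=[[[-1, 0, -0.1, 0, 0], [-1, 0, -0.25, 0, 0], [-1, 0, -0.45, 0, 0], [-1, 0, -0.65, 0, 0], [-1, 0, -0.85, 0, 0], [-1, 0, -0.85, 0, 0]]])

```text
clock: 5.43
position: [0.6234, 0.1453, 0.2164]
ee_rot: [-1.57, 0.007, -1.834]
wrist_force: [0.4, 0.5, -1.3]
finger_gap: 0.0279
```

```bash
python3 - <<'E'
from look import *
goto([0.607,-0.213,0.205],11.7)
for c in ['wrist','side']:
    im=save(c,c+'6.png')
    for n in ['driver_grip','driver_tip']:
        for d in finder.landmark_of(n,c)[:3]: print(c,n,np.round(d['position'],4),d['conf'])
goto([0.607,-0.213,0.205],11.7)
E
```

```text
t 5.43 pos [0.6234 0.1453 0.2164] phi -15.10 rot [-1.5695  0.0071 -1.8343] gap 0.0279 q [-0.2009  0.8302 -0.1752  1.2418  0.1407  1.0765 -0.6497] F [ 0.4258  0.4596 -1.3387] T [-0.0064 -0.0547 -0.0175]
shift [2.3355 0.06   0.5164] turn -0.1489
wrist driver_grip [0.6364 0.2455 0.0814] 0.93
wrist driver_grip [0.6205 0.1428 0.2298] 0.65
wrist driver_tip [ 0.6362  0.2458 -0.0012] 0.84
wrist driver_tip [ 0.5516  0.0576 -0.001 ] 0.53
side driver_grip [0.547  0.0593 0.0798] 0.9
side driver_grip [0.62   0.1416 0.224 ] 0.64
side driver_grip [0.6311 0.2467 0.0855] 0.59
side driver_tip [0.6199 0.1436 0.1405] 0.81
side driver_tip [0.6306 0.2476 0.0019] 0.74
side driver_tip [ 0.5518  0.0589 -0.0002] 0.68
t 5.73 pos [0.6213 0.1447 0.2097] phi -15.08 rot [-1.5774  0.0023 -1.8339] gap 0.0276 q [-0.2011  0.8379 -0.1746  1.2486  0.1413  1.0712 -0.6503] F [ 0.7498 -0.4721 -1.4697] T [0.0515 0.0127 0.0245]
shift [2.3278 0.0226 0.5283] turn -0.1488
```

Call:
apply_moves(moves=[[[-1, 1, 0, 0.23, 0], [-1, 1, 0, 0.23, 0], [-1, 1, 0, 0.23, 0], [-1, 1, 0, 0.23, 0], [-1, 1, 0, 0.23, 0]]])

```text
clock: 6.15
position: [0.615, -0.0167, 0.2083]
ee_rot: [-1.578, -0.002, -1.841]
wrist_force: [0.3, 0.1, -1.6]
finger_gap: 0.0278
```

Call:
apply_moves(moves=[[[-1, 1, 0, 0.23, -0.03], [-1, 1, 0, 0.23, -0.06], [-1, 1, 0, 0.23, -0.09], [-1, 1, 0, 0.23, -0.12], [-1, 1, 0, 0.23, -0.149]]])

```text
clock: 6.57
position: [0.6064, -0.1792, 0.207]
ee_rot: [-1.581, -0.002, -1.377]
wrist_force: [-0.6, -1.2, -2.3]
finger_gap: 0.0273
```

```bash
python3 -c "
from look import *
goto([0.607,-0.213,0.19],11.7)"
```

```text
t 6.57 pos [ 0.6064 -0.1792  0.207 ] phi 11.09 rot [-1.5809 -0.0022 -1.3772] gap 0.0273 q [ 0.3827  0.8438 -0.3429  1.2697  0.2942  1.0853  0.2006] F [-0.6309 -1.2132 -2.3076] T [-0.0911  0.0646  0.0994]
shift [ 0.2213  0.1142 -0.0385] turn -0.0034
```

Call:
apply_moves(moves=[[[-1, 0.22, 0.07, -0.038, -0.003], [-1, 0.22, 0.11, -0.038, -0.003], [-1, 0.22, 0.11, -0.038, -0.003], [-1, 0.22, 0.11, -0.038, -0.003]]])

```text
clock: 6.9
position: [0.6068, -0.2123, 0.1898]
ee_rot: [-1.582, -0.001, -1.368]
wrist_force: [0.2, 0.9, -1.3]
finger_gap: 0.0276
```

```bash
python3 - <<'E'
from look import *
goto([0.607,-0.213,0.16],11.7)
o=get_obs(); P=M('wrist',o)[0]; w=save('wrist','w7.png'); t=save('top','t7.png'); s=save('side','s7.png')
for c in ['side','top']:
    for n in ['driver_tip','driver_grip','filter_slot']:
        for d in finder.landmark_of(n,c)[:3]: print(c,n,np.round(d['position'],4),round(d['conf'],2))
g=np.hstack([cv2.resize(w[60:400,180:460],(400,486)),cv2.resize(s[170:340,310:450],(400,486),interpolation=cv2.INTER_CUBIC)])
cv2.imwrite('pics/g7.png',g[:,:,::-1])
E
```

```text
t 6.90 pos [ 0.6068 -0.2123  0.1898] phi 11.63 rot [-1.582  -0.0007 -1.3677] gap 0.0276 q [ 0.4305  0.8808 -0.3459  1.2444  0.3074  1.0772  0.256 ] F [ 0.2095  0.8971 -1.2727] T [ 0.0644 -0.0661  0.0221]
shift [0.0044 0.1985 0.0025] turn -0.0004
side driver_tip [0.6358 0.2472 0.0015] 0.84
side driver_tip [ 0.6083 -0.2184  0.0853] 0.69
side driver_tip [ 0.6034 -0.216   0.1225] 0.6
side driver_grip [ 0.6095 -0.2121  0.204 ] 0.94
side driver_grip [0.6313 0.247  0.0845] 0.89
side driver_grip [0.5501 0.0573 0.0809] 0.78
side filter_slot [ 0.6076 -0.2158  0.0841] 0.59
top driver_tip [ 0.6329  0.2515 -0.0018] 0.91
top driver_grip [ 0.605  -0.2126  0.2026] 0.91
top driver_grip [0.5491 0.0575 0.085 ] 0.67
top driver_grip [0.6332 0.2454 0.0807] 0.64
top filter_slot [ 0.6089 -0.2142  0.085 ] 0.74
```

View pics/g7.png

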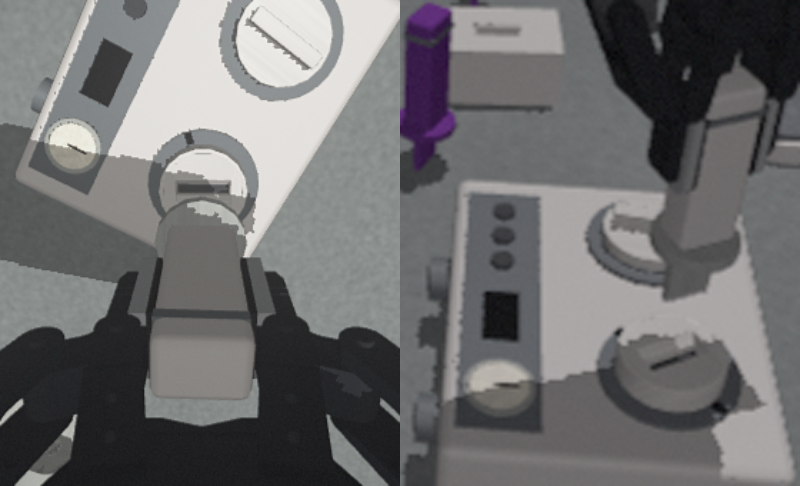

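Blade and slot are in line in both views. I'll lower it.

Call:
apply_moves(moves=[[[-1, 0.004, 0.07, 0.002, 0], [-1, 0.004, 0.14, 0.002, 0], [-1, 0.004, 0.2, 0.002, 0], [-1, 0.004, 0.24, 0.002, 0], [-1, 0.004, 0.26, 0.002, 0], [-1, 0.004, 0.28, 0.002, 0], [-1, 0.004, 0.28, 0.002, 0]]])

```text
clock: 7.93
position: [0.6071, -0.2131, 0.1483]
ee_rot: [-1.581, -0.002, -1.367]
wrist_force: [-1.0, 0.7, -2.2]
finger_gap: 0.0277
```

```bash
python3 -c "
from look import *
goto([0.607,-0.213,0.1455],11.7)"
```

```text
t 7.93 pos [ 0.6071 -0.2131  0.1483] phi 11.66 rot [-1.5812 -0.0018 -1.3672] gap 0.0277 q [ 0.4285  0.927  -0.3342  1.2917  0.3276  0.9849  0.2384] F [-1.0427  0.7246 -2.1896] T [0.1766 0.0388 0.028 ]
shift [-0.0008  0.0184 -0.    ] turn -0.0002
```

Call:
apply_moves(moves=[[[-1, 0, 0.01, 0, 0], [-1, 0, 0.02, 0, 0], [-1, 0, 0.03, 0, 0], [-1, 0, 0.03, 0, 0], [-1, 0, 0.03, 0, 0]]])

```text
clock: 8.35
position: [0.6074, -0.2133, 0.1452]
ee_rot: [-1.58, -0.003, -1.368]
wrist_force: [-3.3, 1.2, 16.7]
finger_gap: 0.0276
```

```bash
python3 -c "
from look import *
goto([0.607,-0.213,0.1445],-65)"
```

```text
t 8.35 pos [ 0.6074 -0.2133  0.1452] phi 11.64 rot [-1.5796 -0.0028 -1.3675] gap 0.0276 q [ 0.4282  0.9304 -0.333   1.2954  0.3296  0.9762  0.2364] F [-3.2641  1.2048 16.6758] T [0.26   1.0721 0.004 ]
shift [-0.0026  0.0046 -0.0024] turn 0.4258
```

Seated: the tip is at z≈0.077 and the floor pushes back with 17 N. Next I turn clockwise.

Call:
apply_moves(moves=[[[-1, 0, 0.008, 0, 0.02], [-1, 0, 0.008, 0, 0.04], [-1, 0, 0.008, 0, 0.06], [-1, 0, 0.008, 0, 0.08], [-1, 0, 0.008, 0, 0.1], [-1, 0, 0.008, 0, 0.12], [-1, 0, 0.008, 0, 0.14], [-1, 0, 0.008, 0, 0.16]]])

```text
clock: 9.02
position: [0.6081, -0.2128, 0.1452]
ee_rot: [-1.575, -0.006, -1.873]
wrist_force: [-1.8, 4.1, 12.5]
finger_gap: 0.0275
```

```bash
python3 -c "
from look import *
goto([0.607,-0.213,0.1445],-65)"
```

```text
t 9.02 pos [ 0.6081 -0.2128  0.1452] phi -17.31 rot [-1.5753 -0.0059 -1.8729] gap 0.0275 q [ 0.3693  0.9205 -0.1961  1.2983  0.1993  0.9466 -0.1708] F [-1.8036  4.1094 12.4915] T [0.957  0.5746 0.1244]
shift [ 0.0032  0.0048 -0.0065] turn 0.2649
```

Call:
apply_moves(moves=[[[-1, 0.003, 0.008, -0.005, 0.02], [-1, 0.003, 0.008, -0.005, 0.04], [-1, 0.003, 0.008, -0.005, 0.06], [-1, 0.003, 0.008, -0.005, 0.08], [-1, 0.003, 0.008, -0.005, 0.1], [-1, 0.003, 0.008, -0.005, 0.12], [-1, 0.003, 0.008, -0.005, 0.14], [-1, 0.003, 0.008, -0.005, 0.16]]])

```text
clock: 9.68
position: [0.6081, -0.213, 0.1452]
ee_rot: [-1.57, -0.006, -2.378]
wrist_force: [0.3, 1.4, 10.5]
finger_gap: 0.0274
```

```bash
python3 -c "
from look import *
goto([0.607,-0.213,0.1445],-65)"
```

```text
t 9.68 pos [ 0.6081 -0.213   0.1452] phi -46.26 rot [-1.5698 -0.0057 -2.3783] gap 0.0274 q [ 0.3092  0.916  -0.0565  1.3041  0.0629  0.9253 -0.5707] F [ 0.2928  1.386  10.4822] T [0.3939 0.117  0.1725]
shift [ 0.0054  0.0049 -0.0048] turn 0.1041
```

Call:
apply_moves(moves=[[[-1, 0.004, 0.008, -0.004, 0.02], [-1, 0.004, 0.008, -0.004, 0.04], [-1, 0.004, 0.008, -0.004, 0.06], [-1, 0.004, 0.008, -0.004, 0.08], [-1, 0.004, 0.008, -0.004, 0.1], [-1, 0.004, 0.008, -0.004, 0.115], [-1, 0.004, 0.008, -0.004, 0.125]]])

```text
clock: 10.27
position: [0.608, -0.2132, 0.1453]
ee_rot: [-1.566, -0.003, -2.773]
wrist_force: [-0.2, -0.9, 10.6]
finger_gap: 0.0276
```

```bash
python3 -c "
from look import *
goto([0.607,-0.213,0.1445],-65)"
```

```text
t 10.27 pos [ 0.608  -0.2132  0.1453] phi -68.91 rot [-1.566  -0.0029 -2.7735] gap 0.0276 q [ 0.2615  0.9168  0.0538  1.3097 -0.0468  0.9156 -0.8799] F [-0.2131 -0.9012 10.5556] T [0.0528 0.1371 0.1785]
shift [ 0.0058  0.0051 -0.0035] turn -0.0217
```

Torque is still only friction (0.18 N m), so I'll keep turning until it rises at the stop.

Call:
apply_moves(moves=[[[-1, 0.004, 0.008, -0.003, 0.01], [-1, 0.004, 0.008, -0.003, 0.02], [-1, 0.004, 0.008, -0.003, 0.03], [-1, 0.004, 0.008, -0.003, 0.03]]])

```text
clock: 10.6
position: [0.608, -0.2132, 0.1453]
ee_rot: [-1.564, -0.001, -2.869]
wrist_force: [-1.6, -0.3, 12.2]
finger_gap: 0.0274
```

```bash
python3 -c "
from look import *
goto([0.607,-0.213,0.1445],-65)"
```

```text
t 10.60 pos [ 0.608  -0.2132  0.1453] phi -74.40 rot [-1.5643 -0.0006 -2.8693] gap 0.0274 q [ 0.2497  0.9167  0.0806  1.3136 -0.0736  0.9111 -0.9547] F [-1.6412 -0.2557 12.1536] T [0.1507 0.359  0.3667]
shift [ 0.0058  0.0052 -0.0027] turn -0.0522
```

Call:
apply_moves(moves=[[[-1, 0.004, 0.008, -0.003, 0.008], [-1, 0.004, 0.008, -0.003, 0.016], [-1, 0.004, 0.008, -0.003, 0.022], [-1, 0.004, 0.008, -0.003, 0.022]]])

```text
clock: 10.93
position: [0.6079, -0.2131, 0.1453]
ee_rot: [-1.563, 0.002, -2.939]
wrist_force: [-2.0, 0.6, 11.2]
finger_gap: 0.0276
```

```bash
python3 - <<'E'
from look import *
goto([0.607,-0.213,0.1445],-65)
s=save('side','s8.png'); w=save('wrist','w8.png')
g=np.hstack([cv2.resize(w[60:400,180:460],(400,486)),cv2.resize(s[170:340,310:450],(400,486),interpolation=cv2.INTER_CUBIC)])
cv2.imwrite('pics/g8.png',g[:,:,::-1])
E
```

```text
t 10.93 pos [ 0.6079 -0.2131  0.1453] phi -78.38 rot [-1.5628  0.0018 -2.9387] gap 0.0276 q [ 0.241   0.9165  0.1001  1.3174 -0.0931  0.9068 -1.0088] F [-1.9732  0.642  11.1996] T [0.0735 0.3527 0.8556]
shift [ 0.0058  0.0052 -0.0022] turn -0.0743
```

View pics/g8.png

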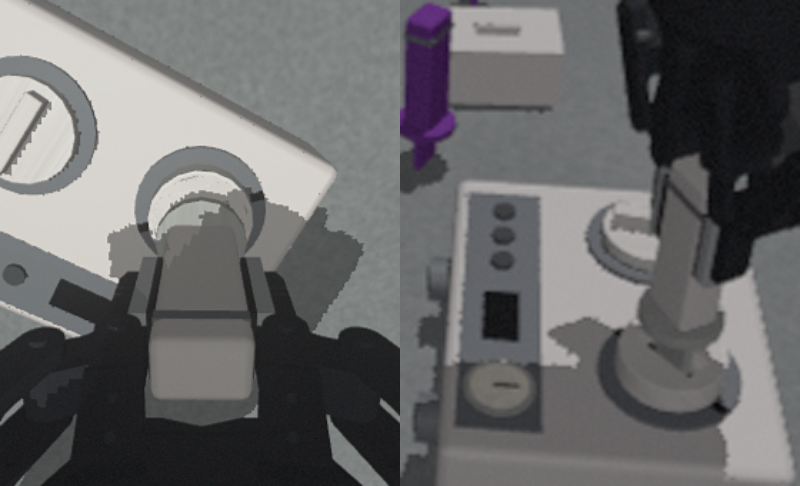

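Torque rose to 0.86 N m with no further cap motion, and the slot lines up with the marks in the side view (650,345)→(720,407), so the cap is home. I'll back off within the play and lift straight up.

Call:
apply_moves(moves=[[[-1, 0, 0, 0, -0.02], [-1, 0, 0, 0, -0.04], [-1, 0, 0, 0, -0.05], [-1, 0, 0, 0, -0.05]]])

```text
clock: 11.37
position: [0.608, -0.2132, 0.1454]
ee_rot: [-1.563, 0.001, -2.779]
wrist_force: [-0.4, 0.2, -0.7]
finger_gap: 0.0274
```

```bash
python3 -c "
from look import *
goto([0.6075,-0.213,0.2],-68)"
```

```text
t 11.37 pos [ 0.608  -0.2132  0.1454] phi -69.25 rot [-1.5626  0.0009 -2.7795] gap 0.0274 q [ 0.2607  0.9142  0.0553  1.3165 -0.0481  0.9065 -0.8848] F [-0.4174  0.2255 -0.6694] T [0.0873 0.1104 0.0323]
shift [ 0.0021 -0.3639  0.0003] turn -0.0070
```

Call:
apply_moves(moves=[[[-1, 0, -0.05, 0, 0], [-1, 0, -0.12, 0, 0], [-1, 0, -0.22, 0, 0], [-1, 0, -0.32, 0, 0], [-1, 0, -0.42, 0, 0], [-1, 0, -0.42, 0, 0]]])

```text
clock: 11.87
position: [0.6088, -0.2131, 0.2122]
ee_rot: [-1.56, 0.005, -2.781]
wrist_force: [0.8, -0.1, -1.7]
finger_gap: 0.0272
```

```bash
python3 -c "
from look import *
goto([0.6213,0.1454,0.205],-14)"
```

```text
t 11.87 pos [ 0.6088 -0.2131  0.2122] phi -69.31 rot [-1.5595  0.0046 -2.7805] gap 0.0272 q [ 0.2572  0.8396  0.0631  1.2392 -0.0471  1.0537 -0.8875] F [ 0.7781 -0.1033 -1.7227] T [ 0.0477 -0.0849 -0.0116]
shift [-0.922   0.0271 -2.207 ] turn -0.3073
```

Call:
apply_moves(moves=[[[-1, -0.42, 0, -1, 0], [-1, -0.42, 0, -1, 0], [-1, -0.42, 0, -1, 0], [-1, -0.42, 0, -1, 0], [-1, -0.42, 0, -1, 0]]])

```text
clock: 12.28
position: [0.6152, -0.0416, 0.2108]
ee_rot: [-1.564, 0.007, -2.773]
wrist_force: [0.7, 1.6, -1.8]
finger_gap: 0.0275
```

Call:
apply_moves(moves=[[[-1, -0.42, 0, -1, -0.039], [-1, -0.42, 0, -1, -0.078], [-1, -0.42, 0, -1, -0.117], [-1, -0.42, 0, -1, -0.156], [-1, -0.42, 0, -1, -0.195], [-1, -0.42, 0, -1, -0.234], [-1, -0.42, 0, -1, -0.273], [-1, -0.42, 0, -1, -0.307]]])

```text
clock: 12.95
position: [0.6199, 0.1209, 0.2101]
ee_rot: [-1.561, -0.002, -1.803]
wrist_force: [-0.5, -0.5, -1.5]
finger_gap: 0.0268
```

```bash
python3 -c "
from look import *
goto([0.6213,0.1454,0.18],-14)"
```

```text
t 12.95 pos [0.6199 0.1209 0.2101] phi -13.28 rot [-1.5614 -0.0022 -1.8026] gap 0.0268 q [-0.1738  0.8195 -0.1633  1.2933  0.1465  1.0332 -0.5921] F [-0.4997 -0.5085 -1.4801] T [-0.0316 -0.0025 -0.0278]
shift [-0.1617  0.2    -0.0301] turn 0.0040
```

Call:
apply_moves(moves=[[[-1, -0.16, 0.1, -0.03, 0], [-1, -0.16, 0.2, -0.03, 0], [-1, -0.16, 0.2, -0.03, 0], [-1, -0.16, 0.2, -0.03, 0]]])

```text
clock: 13.28
position: [0.6212, 0.1445, 0.1798]
ee_rot: [-1.562, -0.003, -1.803]
wrist_force: [0.2, 0.3, -1.4]
finger_gap: 0.0271
```

```bash
python3 - <<'E'
from look import *
goto([0.6213,0.1454,0.12],-14)
t=save('top','t9.png'); w=save('wrist','w9.png'); s=save('side','s9.png')
for c in ['side','top','wrist']:
    for n in ['driver_grip','driver_tip','stand_hole']:
        for d in finder.landmark_of(n,c)[:3]:
            p=np.array(d['position'])
            if np.hypot(*(p[:2]-[.62,.145]))<.04: print(c,n,np.round(p,4),round(d['conf'],2))
A=rect(t,M('top')[0],(0.605,-0.214),0.087,0.05,380)
g=np.hstack([A,cv2.resize(w[60:400,200:440],(268,380)),cv2.resize(s[90:220,310:362+25],(152,256),interpolation=cv2.INTER_CUBIC)[:380] if 0 else cv2.resize(s[90:220,318:370],(152,380),interpolation=cv2.INTER_CUBIC)])
cv2.imwrite('pics/g9.png',g[:,:,::-1]); print(g.shape)
E
```

```text
t 13.28 pos [0.6212 0.1445 0.1798] phi -13.32 rot [-1.5621 -0.0033 -1.8034] gap 0.0271 q [-0.2135  0.8628 -0.1557  1.3045  0.1512  0.9798 -0.6318] F [ 0.2225  0.3123 -1.41  ] T [-0.0239  0.0303 -0.007 ]
shift [-0.0073  0.3986 -0.004 ] turn 0.0038
side driver_grip [0.6196 0.1464 0.1952] 0.78
side driver_tip [0.6191 0.1421 0.1146] 0.88
side stand_hole [0.6174 0.1376 0.0423] 0.95
side stand_hole [0.6174 0.1451 0.1143] 0.25
top driver_grip [0.6204 0.1446 0.1964] 0.73
top stand_hole [0.6201 0.1442 0.0439] 0.68
wrist driver_grip [0.6207 0.1425 0.193 ] 0.82
wrist stand_hole [0.6236 0.1468 0.045 ] 0.55
(380, 800, 3)
```

View pics/g9.png

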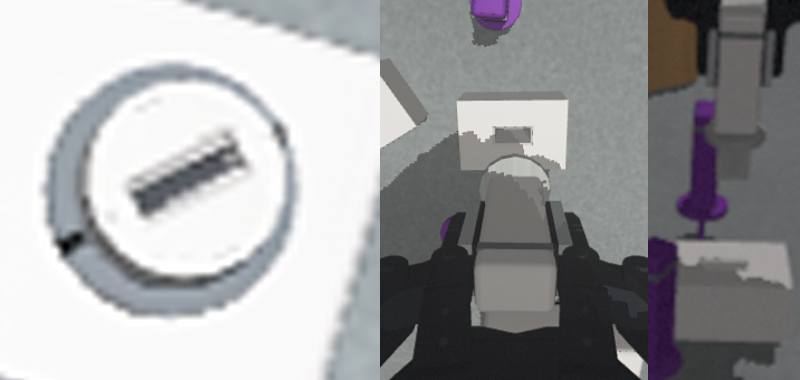

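The slot points at the marks in the top view (slot about 27°, marks about 28°), so the cap stayed home. I'll lower the driver into its stand.

Call:
apply_moves(moves=[[[-1, -0.007, 0.13, -0.004, 0], [-1, -0.007, 0.26, -0.004, 0], [-1, -0.007, 0.36, -0.004, 0], [-1, -0.007, 0.4, -0.004, 0], [-1, -0.007, 0.4, -0.004, 0]]])

```text
clock: 14.3
position: [0.621, 0.1459, 0.119]
ee_rot: [-1.563, -0.003, -1.803]
wrist_force: [-0.0, 0.1, -2.4]
finger_gap: 0.027
```

```bash
python3 -c "
from look import *
goto([0.6213,0.1454,0.0855],-14)"
```

```text
t 14.30 pos [0.621  0.1459 0.119 ] phi -13.28 rot [-1.563  -0.0032 -1.8025] gap 0.0270 q [-0.2183  0.9372 -0.1471  1.3633  0.1671  0.8482 -0.648 ] F [-0.0479  0.0557 -2.3614] T [0.0025 0.0125 0.0216]
shift [0.0019 0.2231 0.0011] turn 0.0040
```

Call:
apply_moves(moves=[[[-1, 0.002, 0.05, 0, 0], [-1, 0.002, 0.1, 0, 0], [-1, 0.002, 0.15, 0, 0], [-1, 0.002, 0.2, 0, 0], [-1, 0.002, 0.222, 0, 0], [-1, 0.002, 0.222, 0, 0]]])

```text
clock: 14.8
position: [0.6208, 0.1453, 0.0848]
ee_rot: [-1.564, -0.004, -1.803]
wrist_force: [-0.0, -0.2, -1.8]
finger_gap: 0.0277
```

```bash
python3 -c "
from look import *
goto([0.6213,0.1454,0.0835],-14)"
```

```text
t 14.80 pos [0.6208 0.1453 0.0848] phi -13.28 rot [-1.564  -0.0037 -1.8025] gap 0.0277 q [-0.2201  0.9834 -0.1407  1.3857  0.1761  0.7809 -0.6554] F [-0.0012 -0.1585 -1.8237] T [ 0.0708  0.032  -0.0249]
shift [-0.0012  0.0085  0.0032] turn 0.0040
```

Blade in the hole with no side force. Down to contact next.

Call:
apply_moves(moves=[[[-1, 0, 0.008, 0, 0], [-1, 0, 0.014, 0, 0], [-1, 0, 0.016, 0, 0], [-1, 0, 0.016, 0, 0]]])

```text
clock: 15.13
position: [0.6211, 0.1454, 0.0835]
ee_rot: [-1.563, -0.003, -1.803]
wrist_force: [-3.8, -1.5, 10.9]
finger_gap: 0.0273
```

```bash
python3 -c "
from look import *
goto([0.6213,0.1454,0.0835],-14)"
```

```text
t 15.13 pos [0.6211 0.1454 0.0835] phi -13.28 rot [-1.5631 -0.0033 -1.8026] gap 0.0273 q [-0.2202  0.9852 -0.1403  1.3866  0.1766  0.7772 -0.6559] F [-3.7526 -1.5405 10.9371] T [-0.2429  1.0477  0.0944]
shift [-0.0006 -0.0003  0.0015] turn 0.0040
```

Call:
apply_moves(moves=[[[0, 0, 0, 0, 0], [0.5, 0, 0, 0, 0], [1, 0, 0, 0, 0], [1, 0, 0, 0, 0], [1, 0, 0, 0, 0], [1, 0, 0, 0, 0], [1, 0, 0, 0, 0]]])

```text
clock: 15.72
position: [0.621, 0.1453, 0.0834]
ee_rot: [-1.563, -0.003, -1.803]
wrist_force: [-0.3, -0.5, -0.1]
finger_gap: 0.0857
```

Call:
apply_moves(moves=[[[1, 0, -0.1, 0, 0], [1, 0, -0.25, 0, 0], [1, 0, -0.45, 0, 0], [1, 0, -0.65, 0, 0], [1, 0, -0.85, 0, 0], [1, 0, -1, 0, 0], [1, 0, -1, 0, 0]]])

```text
clock: 16.3
position: [0.6214, 0.1466, 0.238]
ee_rot: [-1.558, -0.0, -1.803]
wrist_force: [0.6, 0.7, 1.2]
finger_gap: 0.0852
```

```bash
python3 - <<'E'
from look import *
goto([0.6213,0.1454,0.12],-14)
t=save('top','t10.png'); s=save('side','s10.png')
for c in ['side','top']:
    for n in ['driver_grip','probe_mid','filter_slot']:
        for d in finder.landmark_of(n,c)[:3]: print(c,n,np.round(d['position'],4),round(d['conf'],2))
g=np.hstack([cv2.resize(t[120:280,150:470],(800,400))])
g=np.vstack([cv2.resize(t[130:250,190:470],(700,300)),np.hstack([cv2.resize(s[110:230,240:380],(350,300)),cv2.resize(s[225:345,320:460],(350,300))])])
cv2.imwrite('pics/g10.png',g[:,:,::-1])
E
```

```text
t 16.30 pos [0.6214 0.1466 0.238 ] phi -13.29 rot [-1.5577 -0.0002 -1.8028] gap 0.0852 q [-0.2151  0.8024 -0.162   1.2258  0.1377  1.1126 -0.6201] F [0.6369 0.6725 1.1903] T [ 0.0201 -0.0141  0.0187]
shift [ 0.0076  0.7863 -0.0091] turn 0.0039
side driver_grip [0.5507 0.059  0.0816] 0.95
side driver_grip [0.6193 0.1427 0.0998] 0.89
side driver_grip [0.6277 0.2485 0.0821] 0.64
side probe_mid [0.4907 0.1896 0.0605] 0.58
side filter_slot [ 0.6078 -0.2167  0.087 ] 0.91
top driver_grip [0.6199 0.1427 0.0958] 0.71
top driver_grip [0.5514 0.0587 0.0842] 0.68
top probe_mid [0.4949 0.1836 0.0629] 0.47
top filter_slot [ 0.604  -0.2114  0.0842] 0.79
```

View pics/g10.png

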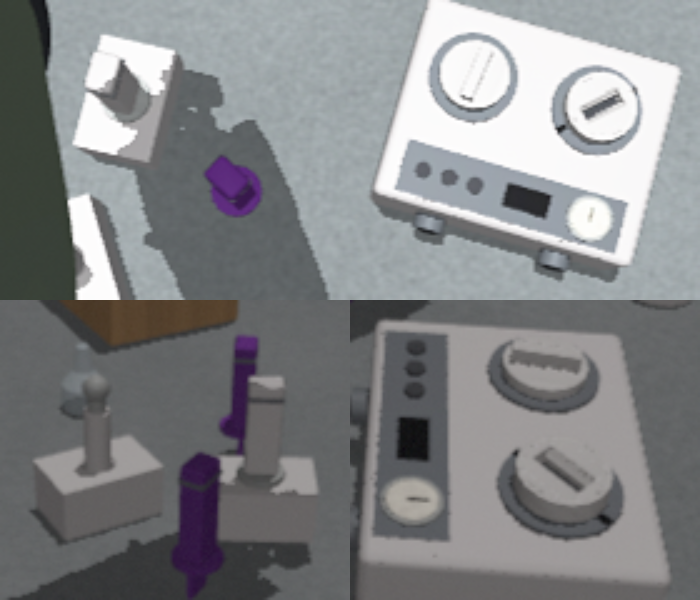

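```bash
python3 - <<'E'
from look import *
def yaw(pts):
    c=pts-pts.mean(0); v=np.linalg.svd(c,full_matrices=False)[2][0]; return np.degrees(np.arctan(-v[0]/-v[1]))
for f in ['top0','t10']:
    t=cv2.imread(f'pics/{f}.png'); g=rect(t,M('top')[0],(0.607,-0.213),0.087,0.05,400)
    gr=g.max(2).astype(int); yy,xx=np.mgrid[:400,:400]; r=np.hypot(xx-200,yy-200)
    p=np.argwhere((gr<170)&(r<75))[:,::-1].astype(float)
    g2=rect(t,M('top')[0],(0.607,-0.213),0.078,0.05,400).max(2)
    q=np.argwhere((g2<70)&(r>85)&(r<150))[:,::-1].astype(float)
    l=q[q[:,0]<200]; R=q[q[:,0]>200]; d=R.mean(0)-l.mean(0)
    print(f,len(p),'slot yaw',yaw(p),'marks',len(l),len(R),np.degrees(np.arctan2(-d[0],-d[1])))
E
```

```text
top0 4350 slot yaw 9.743892222387668 marks 419 111 -80.53239561775216
t10 3519 slot yaw -62.71016583082107 marks 314 8 -105.99585038992629
```

```bash
python3 -c "
from look import *
print(arm.finish_job())"
```

```text
the job is handed in; nothing more can be done
None
```

I turned the slotted filter cap clockwise to its stop with the white flat driver, put the driver back upright in its own stand, released it and handed the job in. The clock stood at about 16 s of the 56 s allowed.

**Cap at its stop:**
- The blade rested on the slot floor under about 10–17 N throughout the turn.
- The turning torque stayed near friction at 0.12–0.18 N m, then rose to 0.86 N m at the end.
- The final top picture puts the slot at −62.7° in world axes. By eye, the black marks are at about −61° to −62°.

**Driver:** it stands upright, with its collar on the block. Both cameras place it within about 3 mm of where it was gripped.

**Left alone:** the probe and the ribbed cap look the same as before in the pictures; I never touched them.

**Check that failed:** my automatic measurement of the black marks in the last script picked up shadow and gave useless angles. The marks' direction therefore comes only from reading the pictures by eye. The finder's positions for the same point also differed between cameras by up to about 5 mm, roughly its stated accuracy.

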